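# Move a power supply from the burn-in dock to the controller case

### The arm

A 6-joint arm with a two-finger parallel gripper is mounted at the origin on the work surface. World frame = base frame: x ahead of the robot, y to its left, z up, the work surface at z = 0. Lengths are in m, angles in rad, forces in N, time in s.
With the tool pointing down it reaches from about 0.35 to 0.85 m from the base axis. Payload 8.1 kg.
Tool frame: the origin (TCP) lies at the very end of the fingers, on their centre line; the grasp point (between the pads) lies 19 mm behind it; z points along the fingers, y is the line along which they close (so a half turn about z gives the same grasp; the last joint's range is limited). The gripper opens to 93 mm and grips with 3 to 60 N. Pads are 15 mm wide; open, the fingers measure 128 mm over their backs; the gripper's body (75 mm by 188 mm) begins 65 mm behind the grasp point.
Start: joints at [1.1, 0.13, 1.488, -0, 1.523, -0.085], TCP at [0.226, 0.556, 0.219] pointing down, gripper open.
Joint ranges: [-2.96, 2.96], [-0.89, 2.26], [0.02, 2.5], [-1.34, 4.48], [0, 2.73], [-2.66, 2.66]. Speed limits (rad/s): [2.39, 2.39, 2.79, 3.14, 3.14, 3.14].

### API

Orientations are given as a rotation vector (axis times angle).
In Python, from plant import read_state, eyes, workorder gives the robot as it stands. The module is installed in compiled form; this text tells all that it offers.
- The arm moves only by the tool play_rows, never from a script. Its argument "targets" is one flat list of numbers, 4 for each row, row after row: the shift along the tool's x, y, z in cm, then the turn about the tool's z in degrees. In form: [dx, dy, dz, roll, dx, dy, dz, roll, ...]. A call has 1 to 8 rows; each row is the pose to reach, as a shift and turn from the pose commanded when the call began, along the tool's axes at that moment; what a row does not reach only later rows make up. A row lasts 1/12 s, in which the tool goes at most 41.7 mm and 7.16 degrees, less where a joint would pass 70% of its speed; a pose out of reach is approached as far as the arm can. A call with a gripper value outside its range is refused whole. "grip" is the finger opening in cm, from 0 to 9.3, set as the call begins (left out, the last holds). The fingers move at their own pace and stop on an object; "grip_force" is the grip in N (left out, the last holds). Time passes only in rows, so rows that repeat a pose let the fingers close. It gives the time, the measured TCP pose, the force, the opening and the grip force at its end, in the units of the state.
- read_state(): the state, without advancing time (a new reading comes with each control period).
- eyes.read_camera(name): name is "side" or "top" or "wrist"; returns a dict with "image" (420x560x3 uint8, red, green, blue), "vfov" (degrees; the focal length in pixels is half the picture's height over the tangent of half this angle, whatever the lens; pixels are square), "cx", "cy" (the principal point, pixels), "cam_to_world" (4x4, takes a point from camera to world coordinates); the wrist camera has in their place "T_tool_cam" (4x4, takes a point from camera to tool coordinates, whose origin is the TCP and whose axes are the flange's). Camera axes: x right, y up, looking along -z (the intrinsics and any distortion apply to the point x, -y, -z); pixel columns grow to the right and rows downward; lengths in m; the calibration is good to about 2 mm. A picture is of the moment at which its call begins: read the wrist's pose just before it. There is no depth.
- workorder.close_job(): hands the job in; it is judged then, once.
The state is a dict: "t": time; "q": joint angles; "dq": joint speeds; "joint_torque": joint torques, N m; "tool_pos": TCP position; "orientation": TCP orientation; "force": force on the tool from outside, world axes, zero at the start; "wrist_torque": the same for the moment, N m; "opening": finger opening in m; "gripper_force": force on a finger pad.
Only numpy, scipy, OpenCV 4.12 (cv2) and the standard library are available. Lean on these libraries where they do the work, as an engineer would, in place of code of your own. Each camera call takes 0.05 s, during which the arm holds its last target. There are 200 camera calls.

### The job

The power supply in the burn-in dock has passed its test and belongs in the open controller case. Press down the dock's spring catch so that the supply comes free, slide it out along the rails, then slide it plug end first into the empty bay of the case until the catch clicks up behind it, and let go. Work by feel, never forcing the supply or the catch, and leave the other things on the bench alone.

Things in the scene. Friction and masses are not known exactly. Their poses are not given: they have to be found in the camera images.
- supply_center (a point): centre (half-way up) of the power supply: perforated steel cage 80 (x) x 50 (y) x 42 mm on a black slide shoe 80 x 66 x 6 mm; 48 mm high, 0.24 to 0.38 kg. Its +x end has a row of gold pads and goes in first. In dock or bay the rails reach 11 mm above its underside, beside the cage: fingertips must stay above that, so grip the upper part of the cage, across the 50 mm, from above
- supply_plug (a point): middle of the gold pads on the supply's plug end (+x), 40 mm to +x of its centre, 18 mm over its underside
- supply: the same power supply; origin under its centre on the underside of the shoe, axes as above
- dock: burn-in dock: grey block 175 x 112 mm with a slide-in bay, left or right, turned up to 0.3 rad; origin on the table under the home place, +x the way in. The supply starts home in it. Beyond the supply stand the end stop and a block with fins, 67 mm high. The rails' lips hold the shoe down until the supply has moved 105 mm to -x from home; then it can be lifted
- dock_home (a point): point on the dock's running surface, 30 mm over the table, under the centre of a supply that is home (its underside centre); +x is the way in along the rails, -x the way out, z up
- dock_pad (a point): centre of the upper face of the dock catch's ribbed thumb pad: steel tongue 26 mm wide, pad 36 mm long, on the mid line in front of the mouth, 36 mm to -x of the supply's near end. Goes straight down 7.5 mm to a stop. Pressed 5 to 6 mm (3 to 6 N) it frees the supply, which spring contacts push 10 to 15 mm to -x over the catch's nose, where it stays. Free space beside the pad
- catch_dock (a joint): how far the dock's catch is pressed down, m: 0 up, 0.0075 at its stop
- case: open controller case: cream tray 212 x 170 mm, sides 14 mm high, black panel 50 mm high at its far (+x) end, on the side where the dock is not, turned up to 0.3 rad; origin on the table under bay_nominal, +x the way in. It has a black bay like the dock's, empty, with the same catch. Its end stop is light (a circuit board is behind it): not to be rammed with over 15 N
- bay_nominal (a point): point of the case at the height of the bay's running surface, 22 mm over the table; +x is the way in, z up. The bay is bolted through long slots: a supply that is home has its underside centre on this x axis, anywhere from -12 to +12 mm along it. Rails, from home: flared mouth (3 mm wider a side) at -63 mm, lips from -57 mm; inside 1.2 mm free a side, 2 mm in height
- catch_case (a joint): how far the catch of the case's bay is pressed down, m: 0 up, about 0.005 while the shoe is over its nose (the nose, 5 mm high, is met 8 to 20 mm inside the mouth and takes up to 6 N), back to 0 when it has clicked up behind the supply
- contacts_case (a joint): how far the spring contacts at the end of the case's bay are pushed in, m: 0 free; met 10 mm before home (4 N rising to 7 N, friction extra: 7 to 12 N in all); about 0.010 when the catch clicks and holds the supply, 0.012 when it is hard against the end stop. Let go before the click and they push the supply out again
- screwdriver: black-handled screwdriver, 170 mm long, lying between dock and case; a bystander
- socket_box_a: white network socket box, 62 x 48 x 26 mm, between the task's things, nearer the robot; a bystander, origin under its centre
- socket_box_b: white network socket box, 62 x 48 x 26 mm, beyond the case or the dock; a bystander, origin under its centre
- adapter: black plug adapter, 85 x 50 x 34 mm, beyond the dock and the case; a bystander, origin under its centre
- solder_spool: spool of solder wire, 60 mm wide, 40 mm high, standing upright beyond the dock or the case; a bystander, origin under its centre
- multimeter: black hand multimeter, 150 x 75 x 40 mm, lying at the right; a bystander, origin under its centre
- parts_tray: small grey tray with green terminals, 110 x 80 x 30 mm, at the left; a bystander, origin under its centre

How it is judged:
On the way, in this order (a step that is already met when the one before it is completed fails the run):
1. the dock's catch is pressed down with the supply in the dock (value of joint catch_dock above 0.0045 m and distance between supply_center and dock_home below 0.06 m), for 0.1 s.
2. the supply is out of the dock (distance between supply_center and dock_home above 0.13 m), for 0.1 s.
At the end, for the whole second after the job is handed in: The supply rests, let go, in the case's rails: plug end in, within 4 mm of the bay's mid line and -15 to +16 mm of nominal home along x, level and along the rails within 0.08 rad; the case's catch is up behind it (under 1.5 mm pressed), its contacts held in over 8.5 mm (value of joint catch_case below 0.0015 m and value of joint contacts_case above 0.0085 m and x of supply_plug in the frame of bay_nominal between 0.025 and 0.056 m and y of supply_center in the frame of bay_nominal between -0.004 and 0.004 m and z of supply_center in the frame of bay_nominal below 0.03 m and angle between the x axis of supply_center and the x axis of bay_nominal, either way round below 0.08 rad and angle between supply_center's own z axis and vertical below 0.08 rad and linear speed of supply below 0.02 m/s); the robot touches nothing.
It fails at once if the supply is rammed against the end stop of the case's bay with more than 15 N (contact force between supply and case_end_stop above 15 N).
It fails at once if the supply is pressed or wedged against the dock or the case with more than 45 N (contact force between supply and dock above 45 N or contact force between supply and case above 45 N).
It fails at once if the arm or the fingers press on the dock, its catch or the case with more than 35 N (contact force between any of the fingers, the arm and dock above 35 N or contact force between any of the fingers, the arm and case above 35 N).
It fails at once if a bystander is moved more than 25 mm (distance of any of screwdriver, socket_box_a, socket_box_b, adapter, solder_spool, multimeter, parts_tray from where it was at the start of the episode above 0.025 m).
It also fails if it takes over 64 s, if anything falls off the work surface, if the arm or the gripper's body presses on something with over 40 N, if the wrist force passes 120 N, or if a joint passes its speed limit or range.

## Working session

There is one attempt and no reset: what is moved stays moved. The work goes in short steps, Python scripts to look and compute and a tool call to move; the robot and the scene stay as the last step left them, time stands still between calls to the robot, and variables do not carry over. Pictures are saved under pics/ and viewed, at most 12 in all, crops included, and the job is handed in when it is done.

Besides the shell and the picture viewer there is one more tool, called after "Request:" as name(argument=value, ...) on one line, values as JSON. play_rows: Moves the arm, as the interface text tells. Its arguments: {"type":"object","properties":{"targets":{"type":"array"},"grip":{"type":"number"},"grip_force":{"type":"number"}},"required":["targets"]}

```bash
mkdir -p pics
cat > h.py <<'E'
import numpy as np,cv2
from plant import read_state,eyes,workorder
from scipy.spatial.transform import Rotation as R
def cam(n):
    s=read_state(); c=eyes.read_camera(n)
    if n=="wrist":
        T=np.eye(4);T[:3,:3]=R.from_rotvec(s["orientation"]).as_matrix();T[:3,3]=s["tool_pos"]
        c["cam_to_world"]=T@np.array(c["T_tool_cam"])
    c["M"]=np.array(c["cam_to_world"]); c["f"]=c["image"].shape[0]/2/np.tan(np.radians(c["vfov"])/2)
    return c
def save(c,p): cv2.imwrite(p,cv2.cvtColor(c["image"],cv2.COLOR_RGB2BGR))
def pt(c,u,v,z):
    d=c["M"][:3,:3]@np.array([(u-c["cx"])/c["f"],-(v-c["cy"])/c["f"],-1]);o=c["M"][:3,3]
    return o+d*(z-o[2])/d[2]
def px(c,p):
    q=np.linalg.inv(c["M"])@np.append(p,1);return c["cx"]+c["f"]*q[0]/-q[2],c["cy"]-c["f"]*q[1]/-q[2]
E
python3 - <<'E'
from h import *
import pickle
for n in("top","side"):
    c=cam(n);save(c,f"pics/{n}0.png");pickle.dump(c,open(n+".pkl","wb"))
    print(n,[k for k in c],c["f"],c["cx"],c["cy"],c["M"].round(3).tolist())
    print({k:c[k] for k in c if k not in("image","M","cam_to_world")})
print(read_state())
E
```

```text
top ['image', 'vfov', 'cx', 'cy', 'cam_to_world', 'M', 'f'] 537.1554008531576 274.27798864592637 218.46807244044993 [[-0.027, 0.993, -0.114, 0.388], [-1.0, -0.026, 0.007, 0.02], [0.004, 0.114, 0.993, 1.882], [0.0, 0.0, 0.0, 1.0]]
{'vfov': 42.70585960631685, 'cx': 274.27798864592637, 'cy': 218.46807244044993, 'f': np.float64(537.1554008531576)}
side ['image', 'vfov', 'cx', 'cy', 'cam_to_world', 'M', 'f'] 399.5917702119929 277.72060836376414 208.65925502080492 [[0.972, 0.194, -0.135, 0.453], [-0.236, 0.758, -0.608, -0.659], [-0.015, 0.622, 0.782, 0.9], [0.0, 0.0, 0.0, 1.0]]
{'vfov': 55.44711611940892, 'cx': 277.72060836376414, 'cy': 208.65925502080492, 'f': np.float64(399.5917702119929)}
{'t': 0.1, 'q': array([ 1.09958352e+00,  1.31094174e-01,  1.48912592e+00,  1.93948640e-05,
        1.52299196e+00, -8.54054163e-02]), 'dq': array([-0.00011076, -0.00138664, -0.00228416,  0.00099959, -0.00039555,
        0.00090059]), 'joint_torque': array([ 9.64033788e-04, -5.61339998e+01, -4.93097162e+01,  7.69934664e-02,
        2.91354168e-02, -2.77936795e-05]), 'tool_pos': array([0.2255362 , 0.55546785, 0.21771166]), 'orientation': array([-6.02185673e-01, -3.08286533e+00,  2.43716108e-03]), 'force': array([-0.02404478,  0.31720568,  0.28138318]), 'wrist_torque': array([ 0.08209729, -0.01243808, -0.00658232]), 'gripper_force': 0.0, 'opening': 0.09306809572974334}
```

View pics/top0.png

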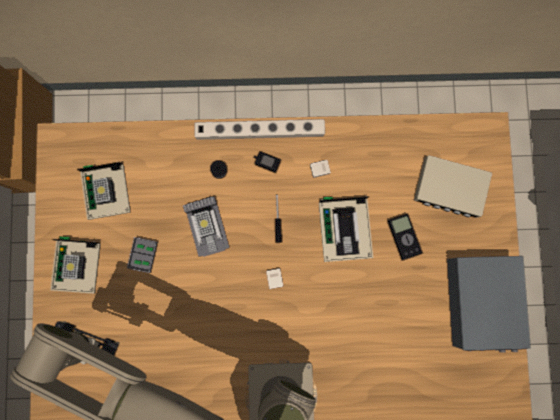

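View pics/side0.png

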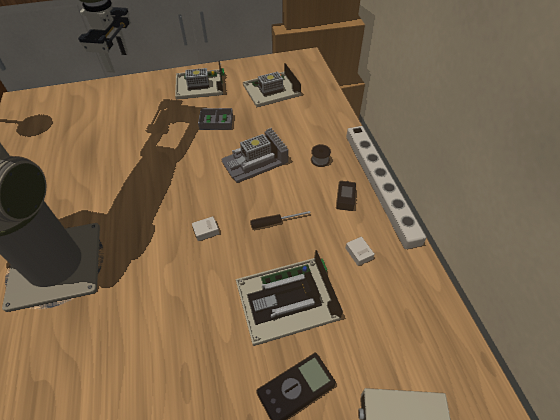

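The top view shows the dock at about (207,226) with the supply at (205,225). The case is at (345,228) with its thumb pad near (348,243), and the socket box is at (275,278). The side view agrees. Next I'll take an enlarged crop.

Run:
```python
from h import *
import pickle
c=pickle.load(open("top.pkl","rb"));s=pickle.load(open("side.pkl","rb"))
f=lambda a:cv2.cvtColor(cv2.resize(a,(400,300),interpolation=cv2.INTER_CUBIC),cv2.COLOR_RGB2BGR)
a=c["image"];b=s["image"]
im=np.vstack([np.hstack([f(a[190:265,160:260]),f(a[190:265,300:400])]),np.hstack([f(b[120:195,210:310]),f(b[255:345,230:350])])])
cv2.imwrite("pics/crop0.png",im)
for n,u,v,z in[("dock",207,226,.03),("supplytop",205,225,.078),("case",345,228,.0),("pad",348,243,.03),("box",275,278,.02),("scr",278,235,.01),("tray",143,253,.02)]: print(n,pt(c,u,v,z).round(3))
```

```text
dock [0.581 0.241 0.03 ]
supplytop [0.58  0.242 0.078]
case [ 0.565 -0.241  0.   ]
pad [ 0.51  -0.245  0.03 ]
box [0.396 0.011 0.02 ]
scr [ 0.545 -0.004  0.01 ]
tray [0.494 0.465 0.02 ]
```

View pics/crop0.png

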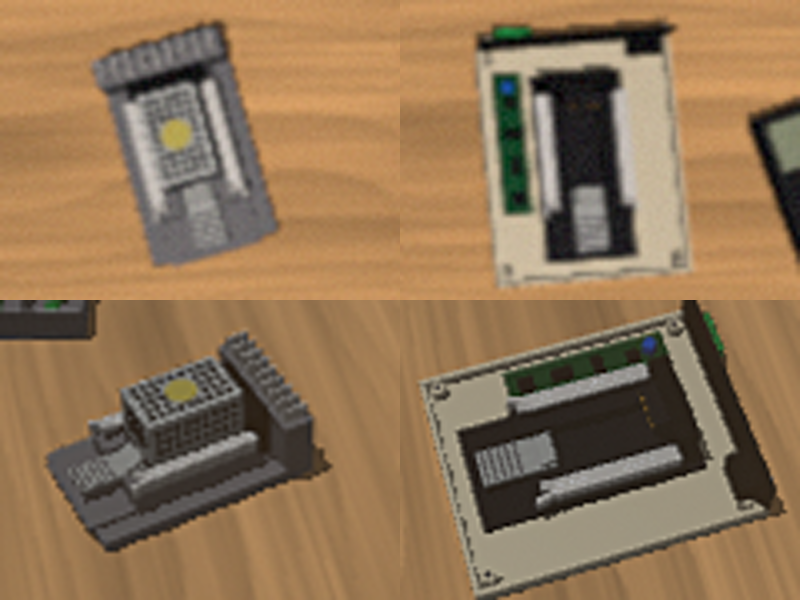

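Dock: yaw is roughly +0.2, with thumb pad, rails and supply clearly visible. Case: yaw is slightly positive, with pad and both white rails visible. I'll bring the wrist camera over the dock next.

```bash
cat >> h.py <<'E'
def mv(p,yaw=None):
    """tool-frame shift (cm) to world p, and roll (deg) to bring tool y's world angle to yaw (mod pi)"""
    s=read_state();A=R.from_rotvec(s["orientation"]).as_matrix()
    d=A.T@(np.array(p)-s["tool_pos"])*100;cur=np.arctan2(A[1,1],A[0,1])
    r=None if yaw is None else np.degrees(-((yaw-cur+np.pi/2)%np.pi-np.pi/2))
    print("shift",d.round(2),"roll",r,"| cur yaw_y",np.degrees(cur).round(2),"tool z",A[:,2].round(4),"pos",s["tool_pos"].round(4),"F",np.round(s["force"],2),"t",s["t"])
E
python3 - <<'E'
from h import *
c=cam("wrist");print({k:c[k] for k in c if k!="image"})
a=.2
mv([.58-.06,.242-.0,.33],np.pi/2+a)
E
```

```text
{'vfov': 59.569897862280165, 'cx': 276.5184193507866, 'cy': 203.62579976371353, 'T_tool_cam': array([[ 6.20943621e-04,  9.66613242e-01,  2.56239058e-01,
         7.04744043e-02],
       [ 9.99999594e-01, -4.33022462e-04, -7.89802013e-04,
        -2.31896391e-04],
       [-6.52475816e-04,  2.56239445e-01, -9.66613119e-01,
        -1.65741336e-01],
       [ 0.00000000e+00,  0.00000000e+00,  0.00000000e+00,
         1.00000000e+00]]), 'cam_to_world': array([[ 3.75732603e-01, -8.95917597e-01, -2.36973987e-01,
         1.60279495e-01],
       [ 9.26727625e-01,  3.62975899e-01,  9.70793809e-02,
         5.82010792e-01],
       [-9.59279806e-04, -2.56086228e-01,  9.66653466e-01,
         3.83464243e-01],
       [ 0.00000000e+00,  0.00000000e+00,  0.00000000e+00,
         1.00000000e+00]]), 'M': array([[ 3.75732603e-01, -8.95917597e-01, -2.36973987e-01,
         1.60279495e-01],
       [ 9.26727625e-01,  3.62975899e-01,  9.70793809e-02,
         5.82010792e-01],
       [-9.59279806e-04, -2.56086228e-01,  9.66653466e-01,
         3.83464243e-01],
       [ 0.00000000e+00,  0.00000000e+00,  0.00000000e+00,
         1.00000000e+00]]), 'f': np.float64(366.90412845858066)}
shift [-39.08 -17.98 -11.2 ] roll -33.56495910640033 | cur yaw_y 67.89 tool z [-7.0e-04 -1.3e-03 -1.0e+00] pos [0.2256 0.5555 0.2178] F [-0.34 -0.43  0.36] t 0.15
```

Request:
play_rows(targets=[-3.5,-1.6,-1,-4,-7,-3.2,-2,-8,-10.5,-4.8,-3,-12,-14,-6.4,-4,-16,-17.5,-8,-4,-20,-21,-9.6,-4,-24,-24.5,-11.2,-4,-28,-28,-12.8,-4,-33.5])

```text
t: 0.82
tool_pos: [0.4379, 0.3303, 0.2586]
orientation: [0.317, -3.126, -0.0]
force: [0.3, 1.2, -0.6]
opening: 0.0932
gripper_force: 0.0
```

Run:
```python
from h import *
mv([.53,.242,.26],np.pi/2+.2)
```

```text
shift [ -7.25 -10.5   -0.14] roll 0.11483093734707917 | cur yaw_y 101.57 tool z [-0.  0. -1.] pos [0.4379 0.3303 0.2586] F [ 0.32  1.21 -0.63] t 0.8167
```

Request:
play_rows(targets=[-2.4,-3.5,0,0,-4.8,-7,0,0,-7.2,-10.5,0,0,-7.2,-10.5,0,0,-7.2,-10.5,0,0])

```text
t: 1.23
tool_pos: [0.5295, 0.2411, 0.2579]
orientation: [0.305, -3.126, 0.001]
force: [-0.7, 1.0, 0.2]
opening: 0.0929
gripper_force: 0.0
```

Run:
```python
from h import *
import pickle
c=cam("wrist");save(c,"pics/w1.png");pickle.dump(c,open("w1.pkl","wb"))
mv([.53,.242,.26],np.pi/2+.2)
```

```text
shift [-0.14 -0.08 -0.2 ] roll -0.1876892774136639 | cur yaw_y 101.27 tool z [-0.0013 -0.     -1.    ] pos [0.5285 0.2425 0.258 ] F [-0.41  0.58 -0.29] t 1.2833
```

View pics/w1.png

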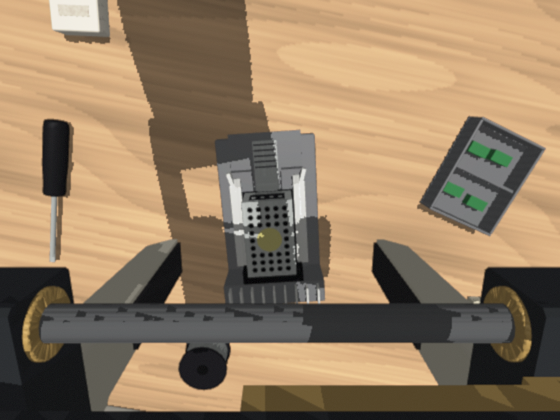

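The wrist view shows the supply's top at about (268,235), the thumb pad at about (264,152), and the fingers framing the view below. I'll enlarge it to measure.

Run:
```python
from h import *
import pickle
c=pickle.load(open("w1.pkl","rb"))
im=cv2.cvtColor(c["image"][122:312,205:345],cv2.COLOR_RGB2BGR)
im=cv2.convertScaleAbs(cv2.resize(im,None,fx=3.1,fy=3.1,interpolation=cv2.INTER_CUBIC),alpha=1.7,beta=10)
for k in range(130,310,10): cv2.putText(im,str(k),(0,int((k-122)*3.1)+4),0,.35,(0,0,255)); cv2.line(im,(25,int((k-122+.5)*3.1)),(32,int((k-122+.5)*3.1)),(0,0,255),1)
for k in range(210,345,10): cv2.putText(im,str(k),(int((k-205)*3.1)-8,10),0,.35,(0,0,255)); cv2.line(im,(int((k-205+.5)*3.1),12),(int((k-205+.5)*3.1),18),(0,0,255),1)
cv2.imwrite("pics/w1c.png",im);print(im.shape)
```

```text
(589, 434, 3)
```

View pics/w1c.png

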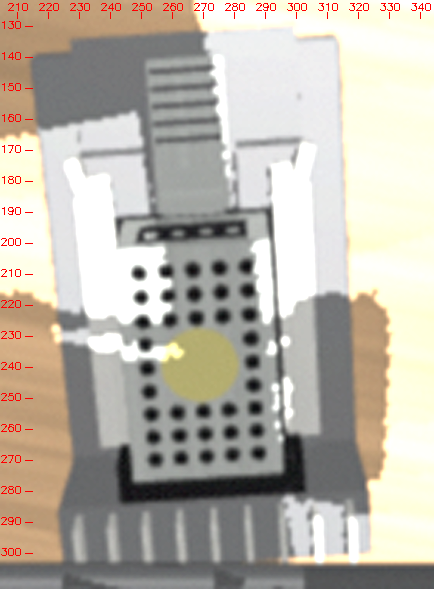

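Run:
```python
from h import *
import pickle
c=pickle.load(open("w1.pkl","rb"));t=pickle.load(open("top.pkl","rb"))
D=lambda x,y:(205+x/3.1-.5,122+y/3.1-.5)
P=lambda x,y,z:pt(c,*D(x,y),z)
z=.078
nl,nr,fl,fr=[P(*q,z) for q in[(139,273),(246,267),(156,459),(259,453)]]
print(np.round([nl,nr,fl,fr],4)); 
for a,b in((nl,fl),(nr,fr)): d=b-a;print("ax",np.arctan2(d[1],d[0]))
for a,b in((nr,nl),(fr,fl)): d=b-a;print("ay",np.arctan2(d[1],d[0])-np.pi/2)
print("label",P(199,363,z),"mean",(nl+nr+fl+fr)/4)
for n,q in dict(cnl=(128,245),cnr=(272,238),cfl=(133,483),cfr=(285,472)).items(): print(n,P(*q,z).round(4))
for zz in(.03,.036,.042): print("pad",zz,P(147,61,zz).round(4),P(218,57,zz).round(4),P(154,140,zz).round(4),P(222,136,zz).round(4))
# dock outer front corners z~.03?
print("toplabel");im=t["image"][190:265,160:260].astype(int);m=(im[...,0]>120)&(im[...,1]>110)&(im[...,2]<im[...,1]-40)&(abs(im[...,0]-im[...,1])<35)
v,u=np.nonzero(m);k=(abs(u-44)<8)&(abs(v-33)<8);print(k.sum(),pt(t,u[k].mean()+160,v[k].mean()+190,z))
```

```text
[[0.5611 0.22   0.078 ]
 [0.5526 0.2527 0.078 ]
 [0.6228 0.2367 0.078 ]
 [0.6141 0.2696 0.078 ]]
ax 0.26437800073149303
ax 0.26777939786274446
ay -2.8880993170628058
ay -2.8831368403810744
label [0.58701351 0.24423968 0.078     ] mean [0.58763626 0.24473037 0.078     ]
cnl [0.5528 0.215  0.078 ]
cnr [0.5418 0.2588 0.078 ]
cfl [0.6328 0.2307 0.078 ]
cfr [0.6191 0.2794 0.078 ]
pad 0.03 [0.5002 0.2084 0.03  ] [0.4942 0.232  0.03  ] [0.5266 0.2156 0.03  ] [0.5206 0.2386 0.03  ]
pad 0.036 [0.4996 0.2087 0.036 ] [0.4937 0.2319 0.036 ] [0.5256 0.2158 0.036 ] [0.5197 0.2385 0.036 ]
pad 0.042 [0.499 0.209 0.042] [0.4932 0.2319 0.042 ] [0.5246 0.216  0.042 ] [0.5188 0.2383 0.042 ]
toplabel
42 [0.58676717 0.24652577 0.078     ]
```

Everything agrees: the supply centre is at (0.587,0.245), yaw 0.26, and the pad centre is near (0.514,0.225). Next: close the fingers and move above the pad.

Run:
```python
from h import *
mv([.510,.2244,.055],np.pi/2+.26)
```

```text
shift [ 2.14 -1.42 20.3 ] roll -3.6254360481986065 | cur yaw_y 101.27 tool z [-0.0013 -0.     -1.    ] pos [0.5285 0.2425 0.258 ] F [-0.41  0.58 -0.29] t 1.2833
```

Request:
play_rows(targets=[1.0,-0.7,3,-3.6,2.1,-1.4,6.5,-3.6,2.1,-1.4,10,-3.6,2.1,-1.4,13.5,-3.6,2.1,-1.4,17,-3.6,2.1,-1.4,19,-3.6,2.1,-1.4,20,-3.6,2.1,-1.4,20,-3.6], grip=0, grip_force=10)

```text
t: 1.95
tool_pos: [0.5076, 0.2259, 0.0559]
orientation: [0.412, -3.109, 0.001]
force: [-0.1, -0.6, -0.2]
opening: 0.0443
gripper_force: 0.0
```

Request:
play_rows(targets=[0,0,0.3,0,0,0,0.6,0,0,0,0.9,0,0,0,1.2,0,0,0,1.4,0,0,0,1.4,0])

```text
t: 2.45
tool_pos: [0.5105, 0.2253, 0.0446]
orientation: [0.41, -3.115, 0.0]
force: [-0.6, -0.7, -0.4]
opening: 0.0041
gripper_force: 0.0
```

Request:
play_rows(targets=[0,0,0.15,0,0,0,0.3,0,0,0,0.45,0,0,0,0.6,0,0,0,0.6,0,0,0,0.6,0])

```text
t: 2.95
tool_pos: [0.5104, 0.2253, 0.0384]
orientation: [0.41, -3.114, 0.0]
force: [-0.6, -0.3, -0.1]
opening: 0.0006
gripper_force: 0.0
```

Request:
play_rows(targets=[0,0,0.1,0,0,0,0.2,0,0,0,0.3,0,0,0,0.3,0,0,0,0.3,0])

```text
t: 3.37
tool_pos: [0.5104, 0.2253, 0.0355]
orientation: [0.41, -3.115, 0.0]
force: [0.0, 0.9, 0.4]
opening: 0.0001
gripper_force: 0.0
```

Request:
play_rows(targets=[0,0,0.1,0,0,0,0.2,0,0,0,0.3,0,0,0,0.3,0,0,0,0.3,0])

```text
t: 3.78
tool_pos: [0.5104, 0.2253, 0.0325]
orientation: [0.41, -3.114, 0.0]
force: [0.1, 0.3, 0.2]
opening: 0.0009
gripper_force: 0.0
```

Request:
play_rows(targets=[0,0,0.1,0,0,0,0.2,0,0,0,0.3,0,0,0,0.3,0,0,0,0.3,0])

```text
t: 4.2
tool_pos: [0.5104, 0.2253, 0.0295]
orientation: [0.41, -3.114, 0.0]
force: [-0.4, 0.7, 0.6]
opening: 0.0008
gripper_force: 0.0
```

Request:
play_rows(targets=[0,0,0.1,0,0,0,0.2,0,0,0,0.2,0,0,0,0.2,0])

```text
t: 4.53
tool_pos: [0.5106, 0.2254, 0.0277]
orientation: [-0.41, 3.115, 0.0]
force: [-0.7, 0.5, 0.5]
opening: 0.0004
gripper_force: 0.2
```

Request:
play_rows(targets=[0,0,0.1,0,0,0,0.2,0,0,0,0.3,0,0,0,0.3,0,0,0,0.3,0])

```text
t: 4.95
tool_pos: [0.5105, 0.2254, 0.0245]
orientation: [0.41, -3.115, -0.0]
force: [0.7, -0.2, 0.5]
opening: 0.0005
gripper_force: 0.3
```

Run:
```python
from h import *
s=cam("side");save(s,"pics/x.png")
print([np.round(px(s,p),1) for p in([.5105,.2254,.0245],[.5105,.2254,.034])])
im=cv2.cvtColor(s["image"][95:195,190:310],cv2.COLOR_RGB2BGR);im=cv2.resize(im,None,fx=6,fy=6,interpolation=cv2.INTER_CUBIC)
cv2.imwrite("pics/s2.png",cv2.convertScaleAbs(im,alpha=1.5,beta=10))
```

```text
[array([232.3, 164.4]), array([231.9, 162.2])]
```

View pics/s2.png

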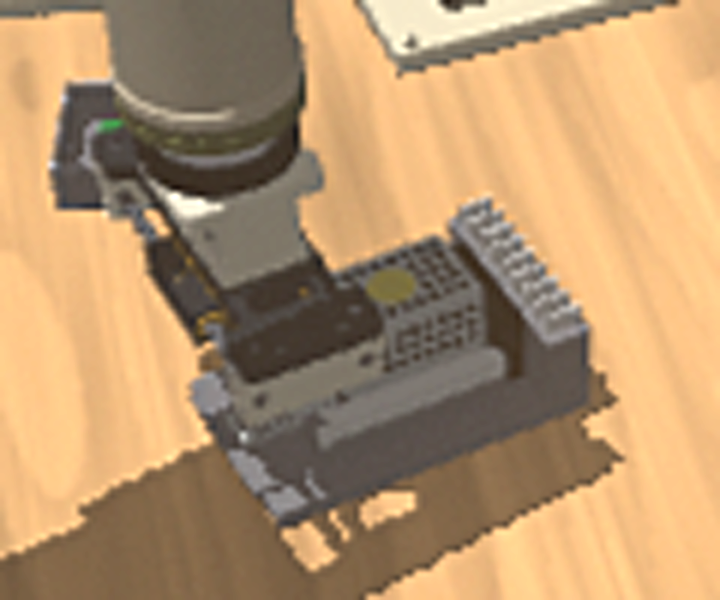

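The side view shows the fingertips in front of the supply, on the dock's front deck, with the gripper body clear above the supply. I'll keep going down by feel.

Request:
play_rows(targets=[0,0,0.1,0,0,0,0.2,0,0,0,0.2,0,0,0,0.2,0])

```text
t: 5.33
tool_pos: [0.5105, 0.2253, 0.0225]
orientation: [0.41, -3.115, 0.0]
force: [0.5, 0.2, 0.6]
opening: 0.0002
gripper_force: 0.5
```

Request:
play_rows(targets=[0,0,0.1,0,0,0,0.2,0,0,0,0.2,0,0,0,0.2,0])

```text
t: 5.67
tool_pos: [0.5105, 0.2254, 0.0211]
orientation: [0.41, -3.115, 0.0]
force: [-2.5, 0.3, 6.0]
opening: 0.0002
gripper_force: 3.1
```

Request:
play_rows(targets=[0,0,0.1,0,0,0,0.1,0,0,0,0.1,0])

```text
t: 5.92
tool_pos: [0.5106, 0.2254, 0.0208]
orientation: [0.41, -3.115, 0.0]
force: [-5.3, -2.8, 12.5]
opening: 0.0005
gripper_force: 6.5
```

Run:
```python
from h import *
a=cv2.imread("pics/side0.png");s=cam("side");b=cv2.cvtColor(s["image"],cv2.COLOR_RGB2BGR)
for i in(a,b):
    h=cv2.cvtColor(i,cv2.COLOR_BGR2HSV);m=cv2.inRange(h,(22,70,70),(38,255,255))[130:165,230:290]
    v,u=np.nonzero(m);print(m.sum()/255,u.mean()+230,v.mean()+130,pt(s,u.mean()+230,v.mean()+130,.078))
print([np.round(px(s,np.array(p)),1) for p in([.5868,.245,.078],[.575,.242,.078])])
mv([.51,.225,.03])
```

```text
35.0 254.68571428571428 142.17142857142858 [0.58886568 0.24772471 0.078     ]
27.0 252.62962962962962 142.96296296296296 [0.58211697 0.24583558 0.078     ]
[array([254.2, 142.9]), array([250.6, 144.2])]
shift [ 0.07 -0.03 -0.92] roll None | cur yaw_y 105.0 tool z [-1.e-04 -1.e-04 -1.e+00] pos [0.5106 0.2254 0.0208] F [-6.14 -1.98 13.03] t 5.9667
```

Request:
play_rows(targets=[0,0,-0.15,0,0,0,-0.15,0,0,0,-0.15,0])

```text
t: 6.22
tool_pos: [0.5107, 0.2254, 0.0212]
orientation: [-0.41, 3.114, 0.0]
force: [0.1, -0.1, 2.9]
opening: 0.001
gripper_force: 1.5
```

Request:
play_rows(targets=[0,0,-1,0,0,0,-3,0,0,0,-6,0,0,0,-9,0,0,0,-10,0,0,0,-10,0])

```text
t: 6.72
tool_pos: [0.513, 0.2262, 0.1253]
orientation: [-0.409, 3.108, 0.002]
force: [-0.2, -1.0, 0.4]
opening: 0.0003
gripper_force: 0.0
```

Run:
```python
from h import *
import pickle
c0=pickle.load(open("w1.pkl","rb"))
print([((np.array(px(c0,p))+.5-[205,122])*3.1).round() for p in([.5105,.2254,.0212],[.5105,.2254,.03])])
c=cam("wrist");pickle.dump(c,open("w2.pkl","wb"));save(c,"pics/w2.png")
print(px(c,[.587,.245,.078]),px(c,[.5105,.2254,.022]));mv([.5,.2,.1])
t=cam("top");im=t["image"][190:265,160:260].astype(int);m=(im[...,0]>120)&(im[...,1]>110)&(im[...,2]<im[...,1]-40)&(abs(im[...,0]-im[...,1])<35)
v,u=np.nonzero(m);k=(abs(u-44)<8)&(abs(v-33)<8);print(k.sum(),pt(t,u[k].mean()+160,v[k].mean()+190,.078))
```

```text
[array([191.,  97.]), array([190., 100.])]
(np.float64(275.24799932418637), np.float64(334.5085280852327)) (np.float64(276.5408468376888), np.float64(198.50062494422014))
shift [ 1.79 -2.19  2.25] roll None | cur yaw_y 105.0 tool z [ 0.003  0.001 -1.   ] pos [0.5116 0.2257 0.1226] F [-0.73  0.45 -0.41] t 6.7667
0 [nan nan nan]<stdin>:8: RuntimeWarning: Mean of empty slice.
  ret = ret.dtype.type(ret / rcount)
```

View pics/w2.png

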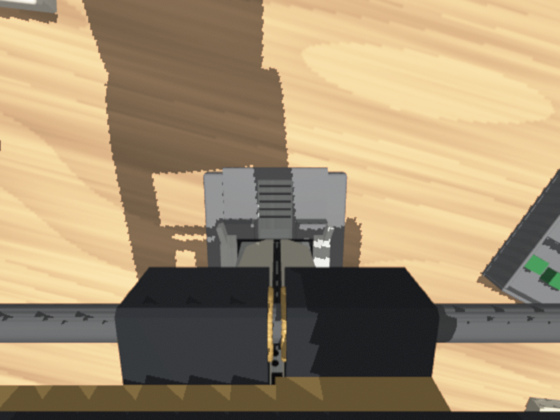

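The wrist view shows the pad at x 258–292, y 178–220, centred right where I pressed. I'll triangulate its height from the two views.

Run:
```python
from h import *
import pickle
a=pickle.load(open("w1.pkl","rb"));b=pickle.load(open("w2.pkl","rb"))
g=cv2.cvtColor(b["image"],cv2.COLOR_RGB2GRAY)
print(g[165:240,268].tolist());print(g[190,245:305].tolist());print(g[205,245:305].tolist())
ga=cv2.cvtColor(a["image"],cv2.COLOR_RGB2GRAY);print(ga[130:200,262].tolist())
for z in(.015,.02,.025,.03,.035): print(z,pt(a,263,140.5,z).round(4),pt(b,275,178,z).round(4))
```

```text
[107, 103, 86, 74, 73, 76, 73, 74, 74, 74, 75, 75, 75, 76, 84, 98, 106, 108, 106, 93, 63, 59, 85, 103, 108, 107, 103, 84, 58, 62, 97, 107, 107, 107, 101, 77, 55, 69, 97, 107, 106, 108, 100, 69, 59, 86, 102, 107, 107, 103, 83, 57, 63, 96, 107, 107, 107, 106, 106, 106, 106, 105, 106, 105, 110, 113, 112, 112, 112, 112, 112, 112, 108, 95, 95]
[149, 149, 149, 150, 150, 150, 150, 151, 151, 142, 109, 90, 88, 103, 108, 107, 107, 108, 110, 109, 109, 107, 108, 107, 107, 109, 111, 111, 110, 109, 107, 107, 107, 109, 107, 107, 107, 107, 110, 109, 108, 106, 108, 108, 107, 108, 105, 90, 96, 141, 151, 151, 150, 151, 150, 151, 150, 150, 150, 150]
[148, 149, 148, 148, 148, 148, 148, 148, 148, 148, 148, 147, 159, 176, 132, 107, 106, 107, 108, 108, 107, 106, 106, 106, 106, 108, 110, 111, 109, 107, 106, 106, 107, 108, 107, 107, 106, 107, 107, 107, 107, 108, 107, 107, 106, 107, 105, 89, 79, 103, 140, 150, 147, 149, 147, 149, 148, 148, 148, 147]
[91, 87, 73, 66, 65, 65, 66, 64, 64, 66, 78, 92, 95, 82, 59, 69, 90, 97, 93, 73, 60, 83, 95, 96, 89, 63, 62, 87, 95, 92, 73, 57, 75, 90, 93, 88, 63, 61, 84, 92, 93, 93, 91, 92, 92, 91, 92, 90, 91, 91, 92, 89, 91, 93, 94, 92, 91, 89, 90, 90, 87, 71, 77, 75, 47, 29, 54, 71, 47, 51]
0.015 [0.4987 0.2195 0.015 ] [0.4969 0.2205 0.015 ]
0.02 [0.4982 0.2196 0.02  ] [0.496  0.2203 0.02  ]
0.025 [0.4977 0.2197 0.025 ] [0.495  0.2201 0.025 ]
0.03 [0.4973 0.2198 0.03  ] [0.494  0.2198 0.03  ]
0.035 [0.4968 0.2199 0.035 ] [0.4931 0.2196 0.035 ]
```

Run:
```python
from h import *
a=cv2.imread("pics/side0.png");s=cam("side");b=cv2.cvtColor(s["image"],cv2.COLOR_RGB2BGR);cv2.imwrite("pics/s3.png",b)
x=cv2.imread("pics/x.png")
f=lambda i:cv2.convertScaleAbs(cv2.resize(i[115:190,215:295],(400,375),interpolation=cv2.INTER_CUBIC),alpha=1.4)
cv2.imwrite("pics/cmp.png",np.hstack([f(a),f(b)]))
for i in(a,x,b):
    h=cv2.cvtColor(i,cv2.COLOR_BGR2HSV);m=cv2.inRange(h,(22,70,70),(38,255,255))[130:165,230:290]
    v,u=np.nonzero(m);print(len(u),u.mean()+230,v.mean()+130,pt(s,u.mean()+230,v.mean()+130,.078),read_state()["t"])
```

```text
35 254.68571428571428 142.17142857142858 [0.58886568 0.24772471 0.078     ] 6.8667
36 254.66666666666666 142.25 [0.58873895 0.24739492 0.078     ] 6.8667
38 251.78947368421052 143.3684210526316 [0.57929406 0.24470732 0.078     ] 6.8667
```

View pics/cmp.png

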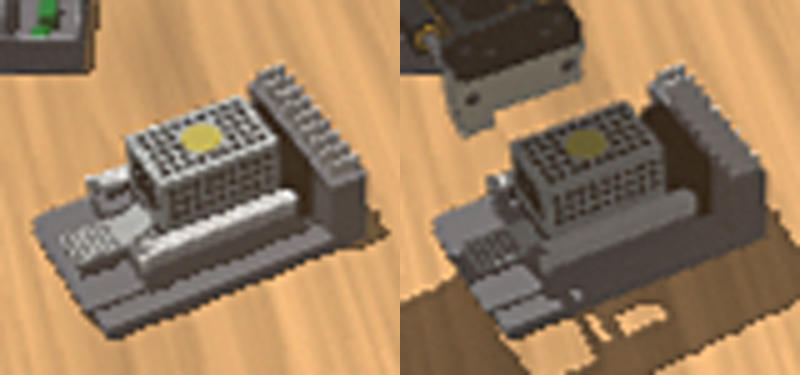

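The right-hand view shows that the supply has popped out about 10 mm: the gap to the fins is wider and the label has moved. So the catch was pressed to its stop. Now to grip the cage.

Run:
```python
from h import *
mv([.577,.2424,.052],np.pi/2+.26)
```

```text
shift [-6.98 -0.07  6.73] roll 0.10061404502707877 | cur yaw_y 105.0 tool z [-2.1e-03 -7.0e-04 -1.0e+00] pos [0.5096 0.225  0.1195] F [ 0.13  0.11 -0.65] t 6.8667
```

Request:
play_rows(targets=[0,0,0,0,-2.3,0,0,0,-4.6,0,0,0,-6.9,0,0,0,-6.9,0,0,0,-6.9,0,0,0,-6.9,0,0,0,-6.9,0,0,0], grip=9.3)

```text
t: 7.53
tool_pos: [0.5759, 0.2429, 0.1201]
orientation: [0.41, -3.113, 0.001]
force: [-0.3, 0.1, 0.1]
opening: 0.0496
gripper_force: 0.0
```

Run:
```python
from h import *
mv([.577,.2424,.052],np.pi/2+.26)
c=cam("wrist");h=cv2.cvtColor(c["image"],cv2.COLOR_RGB2HSV);m=cv2.inRange(h,(22,60,60),(38,255,255))
n,l,st,ce=cv2.connectedComponentsWithStats(m)
for i in range(1,n):
    if st[i,4]>100: print(st[i],ce[i],pt(c,*ce[i],.078))
print(px(c,[.577,.2424,.078]))
save(c,"pics/w3.png")
```

```text
shift [-0.11 -0.08  6.81] roll 0.1051673041015146 | cur yaw_y 105.0 tool z [-1.9e-03 -6.0e-04 -1.0e+00] pos [0.5759 0.2429 0.1201] F [-0.32  0.14  0.11] t 7.5333
[ 254  211   42   40 1282] [274.48439938 230.73400936] [0.57743577 0.24181636 0.078     ]
(np.float64(275.6158907150555), np.float64(230.30647749475605))
```

Request:
play_rows(targets=[-0.1,-0.1,0,0,-0.1,-0.1,0,0,-0.1,-0.1,0,0,-0.1,-0.1,0,0,-0.1,-0.1,0,0,-0.1,-0.1,0,0,-0.1,-0.1,0,0])

```text
t: 8.17
tool_pos: [0.5784, 0.2426, 0.1212]
orientation: [-0.41, 3.115, 0.0]
force: [-0.4, 0.2, -0.5]
opening: 0.0928
gripper_force: 0.0
```

Request:
play_rows(targets=[-0.1,-0.1,2,0,-0.1,-0.1,4,0,-0.1,-0.1,5.5,0,-0.1,-0.1,6.5,0,-0.1,-0.1,6.8,0,-0.1,-0.1,6.8,0,-0.1,-0.1,6.8,0])

```text
t: 8.75
tool_pos: [0.5801, 0.242, 0.0539]
orientation: [-0.41, 3.114, 0.0]
force: [0.0, -0.1, 0.4]
opening: 0.0934
gripper_force: 0.0
```

Request:
play_rows(targets=[0,0,0,0,0,0,0,0,0,0,0,0,0,0,0,0,0,0,0,0,0,0,0,0,0,0,0,0,0,0,0,0], grip=4, grip_force=25)

```text
t: 9.42
tool_pos: [0.5796, 0.2419, 0.0532]
orientation: [-0.41, 3.115, 0.0]
force: [-0.4, -0.3, 1.0]
opening: 0.0495
gripper_force: 25.0
```

Request:
play_rows(targets=[0.3,0,0,0,0.6,0,0,0,1,0,0,0,1.5,0,0,0,2,0,0,0])

```text
t: 9.83
tool_pos: [0.5598, 0.2365, 0.0532]
orientation: [-0.41, 3.115, 0.0]
force: [0.6, 0.1, -0.1]
opening: 0.0498
gripper_force: 25.0
```

Request:
play_rows(targets=[1,0,0,0,2.5,0,0,0,4,0,0,0,5.5,0,0,0,7,0,0,0,8.5,0,0,0,10,0,0,0,10.7,0,0,0])

```text
t: 10.5
tool_pos: [0.4542, 0.2082, 0.0521]
orientation: [0.41, -3.112, 0.001]
force: [-0.3, -1.2, -2.5]
opening: 0.0498
gripper_force: 25.0
```

Request:
play_rows(targets=[0.1,0,0,0,0.2,0,-1,0,0.2,0,-3,0,0.2,0,-6,0,0.2,0,-9,0,0.2,0,-10,0,0.2,0,-10,0,0.2,0,-10,0])

```text
t: 11.17
tool_pos: [0.4556, 0.2086, 0.1531]
orientation: [-0.41, 3.114, 0.0]
force: [-0.8, 0.5, -3.0]
opening: 0.0499
gripper_force: 25.0
```

Run:
```python
from h import *
import pickle
t=pickle.load(open("top.pkl","rb"))
# case bay rails & pad rough, from top crop (x4 zoom, origin (300,190))
D=lambda x,y,z:pt(t,300+(x-400)/4-.5,190+y/4-.5,z).round(4)
print("pad corners",D(574,186,.02),D(607,186,.02),D(574,252,.02),D(609,252,.02))
print("rails L",D(546,95,.033),D(557,212,.033),"R",D(618,92,.033),D(626,208,.033))
print("tray",D(478,35,.014),D(500,285,.014),D(690,268,.014),D(672,30,.014))
mv([.35,-.23,.2],np.pi/2)
```

```text
pad corners [ 0.535  -0.2298  0.02  ] [ 0.5342 -0.2585  0.02  ] [ 0.4777 -0.2274  0.02  ] [ 0.4769 -0.2577  0.02  ]
rails L [ 0.6137 -0.207   0.033 ] [ 0.5119 -0.2124  0.033 ] R [ 0.6147 -0.2696  0.033 ] [ 0.5138 -0.2721  0.033 ]
tray [ 0.6707 -0.1517  0.014 ] [ 0.4511 -0.1628  0.014 ] [ 0.4614 -0.3284  0.014 ] [ 0.6707 -0.3225  0.014 ]
shift [ 21.54 -39.63  -4.72] roll 14.98646178408848 | cur yaw_y 104.99 tool z [ 1.2e-03  4.0e-04 -1.0e+00] pos [0.4556 0.2086 0.1531] F [-0.81  0.52 -2.96] t 11.1667
```

Run:
```python
from h import *
mv([.58,-.06,.22],np.pi/2+.05)
```

```text
shift [ -5.08 -29.16  -6.68] roll 12.121672808434361 | cur yaw_y 104.99 tool z [ 1.2e-03  4.0e-04 -1.0e+00] pos [0.4556 0.2086 0.1531] F [-0.81  0.52 -2.96] t 11.1667
```

Request:
play_rows(targets=[-0.5,-2.9,-2,2,-1.2,-6.5,-4,5,-2,-10,-6,8,-2.7,-13.5,-6.7,10,-3.4,-17.5,-6.7,12,-4,-21.5,-6.7,12,-4.6,-25.5,-6.7,12,-5.1,-29.1,-6.7,12])

```text
t: 11.83
tool_pos: [0.579, -0.0617, 0.2168]
orientation: [0.081, -3.137, -0.001]
force: [1.6, -0.2, -1.8]
opening: 0.0502
gripper_force: 25.0
```

Request:
play_rows(targets=[0,0,0,0,0,0,0,0,0,0,0,0])

```text
t: 12.08
tool_pos: [0.5784, -0.0593, 0.2174]
orientation: [0.081, -3.136, -0.002]
force: [0.2, -0.9, -2.1]
opening: 0.0495
gripper_force: 25.0
```

Run:
```python
from h import *
import pickle
c=cam("wrist");pickle.dump(c,open("w4.pkl","wb"));save(c,"pics/w4.png");mv([.5,-.2,.2])
pu,pv=px(c,[.56,-.24,.022]);u0=int(max(0,pu-120));v0=int(max(0,pv-130));print(pu,pv,u0,v0)
im=cv2.resize(cv2.cvtColor(c["image"][v0:v0+250,u0:u0+250],cv2.COLOR_RGB2BGR),None,fx=2.4,fy=2.4,interpolation=cv2.INTER_CUBIC)
cv2.imwrite("pics/w4c.png",cv2.convertScaleAbs(im,alpha=1.5,beta=15))
```

```text
shift [  8.58 -13.71   1.81] roll None | cur yaw_y 93.01 tool z [-0.0033  0.0011 -1.    ] pos [ 0.5786 -0.0586  0.218 ] F [ 0.41 -0.59 -2.28] t 12.1333
93.3511183978423 152.23656113541244 0 22
```

View pics/w4c.png

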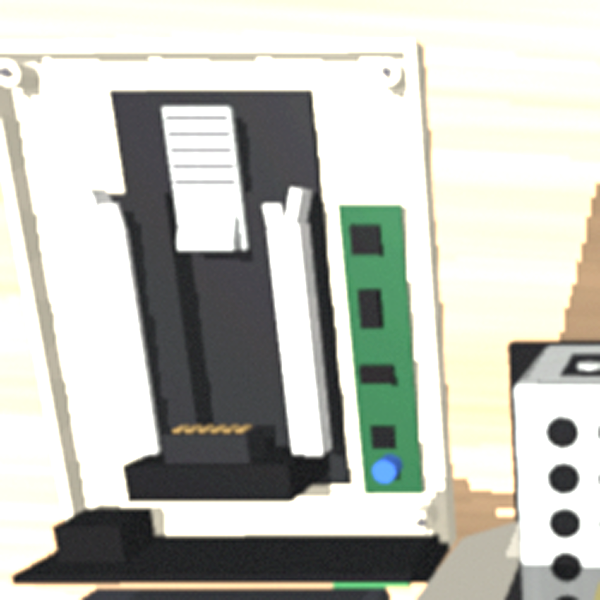

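The crop shows the bay of the case: pad around (200,150), lip inner edges at about x 127→160 and 263→290, gold contacts near (212,430), and the held supply at right. Next I'll fit edge lines.

```bash
cat > bay.py <<'E'
from h import *
import pickle,sys
def lines(c,y_lo=.505,yr=None,th=45,show=True,ax=.05,ctr=(.506,-.243)):
    """scan outwards from the estimated midline; rails at z .033, pad at z .0205"""
    g=cv2.GaussianBlur(cv2.cvtColor(c["image"],cv2.COLOR_RGB2GRAY),(3,3),0).astype(float)
    X=np.array([np.cos(ax),np.sin(ax)]);Y=np.array([-X[1],X[0]]);out={}
    def scan(s,z,side,lo,hi):
        ts=np.arange(lo,hi,.0003);P=[np.r_[np.array(ctr)+X*s+Y*side*t,z] for t in ts]
        q=np.array([px(c,p) for p in P],np.float32);v=cv2.remap(g.astype(np.float32),q[None,:,0],q[None,:,1],1)[0]
        d=np.abs(np.gradient(v));i=d.argmax();return (P[i][:2],d[i])
    for name,z,ss,lo,hi in(("rail",.033,np.arange(.035,.10,.004),.018,.040),("pad",.0205,np.arange(-.014,.014,.003),.006,.020)):
        L=[]
        for side in(1,-1):
            p=[scan(s,z,side,lo,hi)[0] for s in ss];p=np.array(p)
            k=cv2.fitLine(p.astype(np.float32),cv2.DIST_HUBER,0,.001,.001).ravel();k[:2]*=np.sign(k[0])
            r=np.abs((p-k[2:])@[-k[1],k[0]]);L.append((k,p));print(name,side,"yaw",round(float(np.arctan2(k[1],k[0])),4),"res",r.round(4).max(),np.median(r).round(5))
        m=[(np.median(a,0)) for _,a in L];w=(m[0]-m[1])@Y;print("  mid",np.round((m[0]+m[1])/2,4),"width",w.round(4))
E
python3 - <<'E'
from bay import *
c=pickle.load(open("w4.pkl","rb"))
D=lambda x,y,z:pt(c,x/2.4-.5,22+y/2.4-.5,z)
for n,a,b,z in(("pad",(160,107),(232,107),.0205),("tongue",(176,250),(244,249),.0205),("railnear",(127,195),(263,205),.033),("railfar",(160,458),(290,455),.033)):
    A,B=D(*a,z),D(*b,z);print(n,A.round(4),B.round(4),((A+B)/2).round(4),np.linalg.norm(A-B).round(4))
lines(c,ax=.05)
E
```

```text
pad [ 0.4812 -0.2601  0.0205] [ 0.4798 -0.2322  0.0205] [ 0.4805 -0.2461  0.0205] 0.0279
tongue [ 0.5355 -0.2586  0.0205] [ 0.5337 -0.2313  0.0205] [ 0.5346 -0.245   0.0205] 0.0274
railnear [ 0.5148 -0.2688  0.033 ] [ 0.5158 -0.2171  0.033 ] [ 0.5153 -0.243   0.033 ] 0.0518
railfar [ 0.6196 -0.2659  0.033 ] [ 0.6155 -0.2122  0.033 ] [ 0.6175 -0.2391  0.033 ] 0.0538
rail 1 yaw 0.05 res 0.0006 0.0003
rail -1 yaw 0.0542 res 0.0006 0.00014
  mid [ 0.573  -0.2411] width 0.0549
pad 1 yaw 0.1975 res 0.0053 0.00125
pad -1 yaw 0.0537 res 0.0005 0.00018
  mid [ 0.5056 -0.2448] width 0.0268
```

Request:
play_rows(targets=[0,-3.5,0,0,0,-7.5,0,0,0,-11.5,0,0,0,-15.5,0,0,0,-19.5,0,0,0,-23.5,0,0,0,-27.5,0,0,0,-31.5,0,0])

```text
t: 12.8
tool_pos: [0.5963, -0.3739, 0.2196]
orientation: [0.086, -3.14, -0.001]
force: [-0.3, 0.3, -2.1]
opening: 0.05
gripper_force: 25.0
```

Request:
play_rows(targets=[0,-2.5,0,0,0,-4,0,0,0,-4,0,0,0,-4,0,0,0,-4,0,0])

```text
t: 13.22
tool_pos: [0.5986, -0.412, 0.2196]
orientation: [0.085, -3.14, -0.002]
force: [0.8, 0.1, -2.4]
opening: 0.0498
gripper_force: 25.0
```

Run:
```python
from bay import *
c=cam("wrist");pickle.dump(c,open("w5.pkl","wb"));save(c,"pics/w5.png")
lines(c,ax=.052,ctr=(.506,-.2445))
mv([.39,-.2506,.2],np.pi/2+.052)
```

```text
rail 1 yaw 0.0741 res 0.0114 0.00325
rail -1 yaw 0.0535 res 0.0006 0.00024
  mid [ 0.573  -0.2363] width 0.0663
pad 1 yaw 0.0447 res 0.0003 0.0001
pad -1 yaw 0.0514 res 0.0003 0.00015
  mid [ 0.5056 -0.2458] width 0.0277
shift [19.96 17.24  2.01] roll 0.1375849390770825 | cur yaw_y 93.12 tool z [-3.e-04  7.e-04 -1.e+00] pos [ 0.5987 -0.4119  0.22  ] F [ 0.28  1.16 -2.87] t 13.2667
```

Run:
```python
from bay import *
import bay
X=np.array([np.cos(.052),np.sin(.052)]);Y=np.array([-X[1],X[0]]);ctr=np.array([.506,-.2445])
for n in("w4","w5"):
    c=pickle.load(open(n+".pkl","rb"));g=cv2.GaussianBlur(cv2.cvtColor(c["image"],cv2.COLOR_RGB2GRAY),(3,3),0).astype(np.float32)
    for z,ss,lo,hi in((.033,np.arange(.035,.10,.008),.021,.034),(.0205,np.arange(-.012,.014,.005),.009,.018)):
        for side in(1,-1):
            o=[]
            for s in ss:
                ts=np.arange(lo,hi,.0003);q=np.array([px(c,np.r_[ctr+X*s+Y*side*t,z]) for t in ts],np.float32)
                v=cv2.remap(g,q[None,:,0],q[None,:,1],1)[0];o.append(side*ts[np.abs(np.gradient(v)).argmax()]*1000)
            print(n,z,side,np.round(o,1),np.median(o).round(2))
```

```text
w4 0.033 1 [27.3 27.3 27.3 27.6 27.6 27.6 27.3 27.3 27. ] 27.3
w4 0.033 -1 [-28.2 -27.3 -27.6 -27.9 -27.  -27.3 -27.6 -27.6 -27.3] -27.6
w4 0.0205 1 [13.2 13.5 12.9 13.2 13.5 12.9] 13.2
w4 0.0205 -1 [-14.1 -13.8 -13.5 -14.1 -14.1 -13.8] -13.95
w5 0.033 1 [25.2 25.5 25.8 26.1 25.8 25.5 26.4 27.  26.7] 25.8
w5 0.033 -1 [-28.5 -28.5 -28.8 -28.8 -28.8 -27.9 -28.2 -28.2 -28.5] -28.5
w5 0.0205 1 [12.  12.3 12.6 12.3 12.9 12.6] 12.45
w5 0.0205 -1 [-15.3 -14.7 -15.  -14.4 -15.  -15.3] -15.0
```

Run:
```python
from h import *
mv([.4617,-.2479,.12],np.pi/2+.052)
```

```text
shift [12.79 17.11 10.01] roll 0.1375849390770825 | cur yaw_y 93.12 tool z [-3.e-04  7.e-04 -1.e+00] pos [ 0.5987 -0.4119  0.22  ] F [ 0.28  1.16 -2.87] t 13.2667
```

Request:
play_rows(targets=[2.2,2.8,1,0.1,4.4,5.7,2.5,0.1,6.6,8.6,4,0.1,8.8,11.5,5.5,0.1,11,14.5,7.5,0.1,12.8,17.1,9.5,0.1,12.8,17.1,10,0.1,12.8,17.1,10,0.1])

```text
t: 13.93
tool_pos: [0.4584, -0.2457, 0.1168]
orientation: [0.084, -3.136, -0.006]
force: [-0.4, -0.3, -1.5]
opening: 0.05
gripper_force: 25.0
```

Request:
play_rows(targets=[0,0,0,0,0,0,0,0,0,0,0,0,0,0,0,0])

```text
t: 14.27
tool_pos: [0.4628, -0.251, 0.1217]
orientation: [-0.079, 3.138, -0.003]
force: [-0.4, -0.5, -1.6]
opening: 0.0498
gripper_force: 25.0
```

Run:
```python
from h import *
mv([.4617,-.2479,.048],np.pi/2+.052)
```

```text
shift [0.11 0.33 7.37] roll -0.09739803164995182 | cur yaw_y 92.88 tool z [ 0.0024 -0.0016 -1.    ] pos [ 0.4628 -0.251   0.1217] F [-0.38 -0.46 -1.57] t 14.2667
```

Request:
play_rows(targets=[0.1,0.2,2.5,0,0.1,0.3,5,0,0.1,0.3,6.5,0,0.1,0.3,7,0,0.1,0.3,7,0,0.1,0.3,7,0,0.1,0.3,7,0,0.1,0.3,7,0])

```text
t: 14.93
tool_pos: [0.4614, -0.2478, 0.0518]
orientation: [-0.079, 3.138, -0.002]
force: [0.1, -0.4, -3.1]
opening: 0.0497
gripper_force: 25.0
```

Run:
```python
from h import *
mv([.4617,-.2479,.0460],np.pi/2+.052)
```

```text
shift [-0.03 -0.01  0.58] roll -0.08843814831028382 | cur yaw_y 92.89 tool z [ 0.0023 -0.0015 -1.    ] pos [ 0.4614 -0.2478  0.0518] F [ 0.09 -0.44 -3.07] t 14.9333
```

Request:
play_rows(targets=[0,0,0.2,0,0,0,0.4,0,0,0,0.58,0,0,0,0.58,0,0,0,0.58,0])

```text
t: 15.35
tool_pos: [0.46, -0.2468, 0.0441]
orientation: [0.079, -3.14, -0.0]
force: [0.1, -0.1, -2.0]
opening: 0.0497
gripper_force: 25.0
```

Request:
play_rows(targets=[-0.4,0,0,0,-0.8,0,0,0,-1.1,0,0,0,-1.4,0,0,0,-1.4,0,0,0])

```text
t: 15.77
tool_pos: [0.475, -0.2463, 0.0445]
orientation: [-0.08, 3.14, -0.0]
force: [-0.7, -0.2, -2.1]
opening: 0.05
gripper_force: 25.0
```

Request:
play_rows(targets=[0,-0.1,-0.15,0,0,-0.1,-0.15,0,0,-0.1,-0.15,0,0,-0.1,-0.15,0])

```text
t: 16.1
tool_pos: [0.4742, -0.2473, 0.0459]
orientation: [-0.079, 3.141, 0.0]
force: [0.5, -0.1, -2.1]
opening: 0.05
gripper_force: 25.0
```

Run:
```python
from h import *
mv([.4745,-.2473,.046],np.pi/2+.052)
```

```text
shift [-0.03 -0.01 -0.01] roll -0.09021173061234207 | cur yaw_y 92.89 tool z [ 0.  0. -1.] pos [ 0.4742 -0.2473  0.0459] F [ 0.52 -0.1  -2.13] t 16.1
```

Request:
play_rows(targets=[-0.2,0,0,0,-0.4,0,0,0,-0.6,0,0,0,-0.8,0,0,0,-1,0,0,0,-1,0,0,0])

```text
t: 16.6
tool_pos: [0.4847, -0.2467, 0.0459]
orientation: [-0.08, 3.14, -0.0]
force: [-0.1, -0.3, -2.1]
opening: 0.0497
gripper_force: 25.0
```

Request:
play_rows(targets=[-0.2,0,0,0,-0.4,0,0,0,-0.6,0,0,0,-0.8,0,0,0,-1,0,0,0,-1,0,0,0])

```text
t: 17.1
tool_pos: [0.4947, -0.2462, 0.046]
orientation: [-0.08, 3.14, -0.0]
force: [0.6, -1.0, -2.4]
opening: 0.0498
gripper_force: 25.0
```

Request:
play_rows(targets=[-0.2,0,0,0,-0.4,0,0,0,-0.6,0,0,0,-0.8,0,0,0,-1,0,0,0,-1,0,0,0])

```text
t: 17.6
tool_pos: [0.5047, -0.2457, 0.0459]
orientation: [-0.08, 3.14, -0.0]
force: [-0.8, -0.9, -2.2]
opening: 0.0498
gripper_force: 25.0
```

Request:
play_rows(targets=[-0.3,0,0,0,-0.6,0,0,0,-0.9,0,0,0,-1.2,0,0,0,-1.5,0,0,0,-1.5,0,0,0])

```text
t: 18.1
tool_pos: [0.5199, -0.2449, 0.0459]
orientation: [-0.08, 3.14, -0.0]
force: [-0.2, 0.4, -2.1]
opening: 0.0501
gripper_force: 25.0
```

Run:
```python
from h import *
s=cam("side");mv([.5745,-.2421,.046],np.pi/2+.052)
c=cam("wrist")
A=cv2.resize(s["image"][220:350,220:360],(420,390),interpolation=cv2.INTER_CUBIC);B=cv2.resize(c["image"],(380,285));B=np.vstack([B,np.zeros((105,380,3),np.uint8)])
cv2.imwrite("pics/in1.png",cv2.convertScaleAbs(cv2.cvtColor(np.hstack([A,B]),cv2.COLOR_RGB2BGR),alpha=1.4))
```

```text
shift [-5.49  0.   -0.01] roll -0.06894898686862215 | cur yaw_y 92.91 tool z [ 4.e-04 -1.e-04 -1.e+00] pos [ 0.5196 -0.2449  0.0459] F [ 0.37  0.1  -2.44] t 18.15
```

View pics/in1.png

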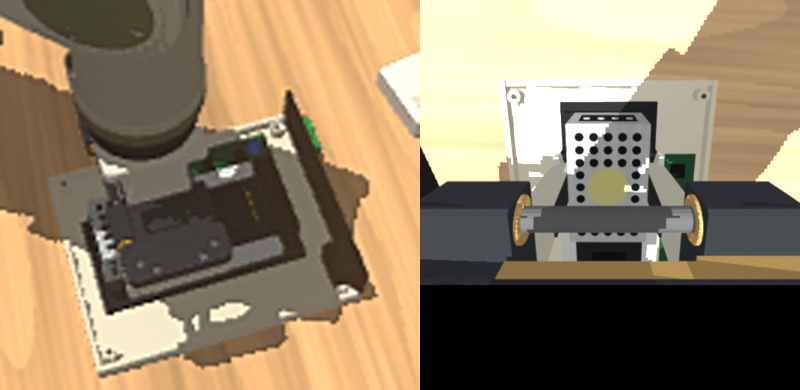

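The view shows the supply between the case's rails, aligned with the bay, and about 5.5 cm from home. I'll continue, more slowly near the end.

Request:
play_rows(targets=[-0.4,0,0,0,-0.8,0,0,0,-1.2,0,0,0,-1.6,0,0,0,-2,0,0,0,-2.4,0,0,0,-2.8,0,0,0,-2.8,0,0,0])

```text
t: 18.87
tool_pos: [0.548, -0.2435, 0.0459]
orientation: [-0.08, 3.14, -0.0]
force: [-0.5, 0.1, -1.5]
opening: 0.0496
gripper_force: 25.0
```

Request:
play_rows(targets=[-0.2,0,0,0,-0.4,0,0,0,-0.6,0,0,0,-0.8,0,0,0,-1,0,0,0,-1,0,0,0])

```text
t: 19.37
tool_pos: [0.5575, -0.243, 0.0459]
orientation: [-0.08, 3.14, -0.0]
force: [0.1, -0.3, -1.3]
opening: 0.0499
gripper_force: 25.0
```

Request:
play_rows(targets=[-0.1,0,0,0,-0.2,0,0,0,-0.3,0,0,0,-0.3,0,0,0])

```text
t: 19.7
tool_pos: [0.5603, -0.2429, 0.0459]
orientation: [-0.079, 3.14, -0.0]
force: [0.3, -0.1, -1.8]
opening: 0.0504
gripper_force: 25.0
```

Request:
play_rows(targets=[-0.1,0,0,0,-0.2,0,0,0,-0.3,0,0,0,-0.3,0,0,0])

```text
t: 20.03
tool_pos: [0.5633, -0.2427, 0.0459]
orientation: [-0.079, 3.14, -0.0]
force: [-0.3, 0.1, -1.8]
opening: 0.05
gripper_force: 25.0
```

Request:
play_rows(targets=[-0.1,0,0,0,-0.2,0,0,0,-0.3,0,0,0,-0.3,0,0,0])

```text
t: 20.37
tool_pos: [0.5661, -0.2426, 0.0458]
orientation: [0.079, -3.14, -0.0]
force: [-0.4, 0.1, -0.4]
opening: 0.0503
gripper_force: 25.0
```

Request:
play_rows(targets=[-0.1,0,0,0,-0.2,0,0,0,-0.2,0,0,0])

```text
t: 20.62
tool_pos: [0.5675, -0.2425, 0.0455]
orientation: [0.079, -3.139, -0.0]
force: [-4.7, -0.9, -0.6]
opening: 0.0497
gripper_force: 25.0
```

Contacts met at x ≈ 0.567, so the click should come near 0.577.

Request:
play_rows(targets=[-0.1,0,0,0,-0.2,0,0,0,-0.3,0,0,0,-0.3,0,0,0])

```text
t: 20.95
tool_pos: [0.5705, -0.2423, 0.0455]
orientation: [0.079, -3.139, -0.0]
force: [-5.6, -0.2, -0.4]
opening: 0.0496
gripper_force: 25.0
```

Request:
play_rows(targets=[-0.1,0,0,0,-0.2,0,0,0,-0.3,0,0,0,-0.3,0,0,0])

```text
t: 21.28
tool_pos: [0.5733, -0.2422, 0.0454]
orientation: [0.079, -3.139, -0.001]
force: [-6.5, -1.6, -0.0]
opening: 0.0497
gripper_force: 25.0
```

Request:
play_rows(targets=[-0.1,0,0,0,-0.2,0,0,0,-0.25,0,0,0,-0.25,0,0,0])

```text
t: 21.62
tool_pos: [0.5755, -0.2421, 0.0453]
orientation: [0.079, -3.138, -0.001]
force: [-7.4, -1.2, 1.3]
opening: 0.0502
gripper_force: 25.0
```

Request:
play_rows(targets=[-0.05,0,0,0,-0.1,0,0,0,-0.1,0,0,0])

```text
t: 21.87
tool_pos: [0.5764, -0.242, 0.0453]
orientation: [0.079, -3.138, -0.001]
force: [-6.9, -1.0, 1.1]
opening: 0.0499
gripper_force: 25.0
```

Request:
play_rows(targets=[-0.05,0,0,0,-0.05,0,0,0,-0.05,0,0,0])

```text
t: 22.12
tool_pos: [0.5769, -0.242, 0.0453]
orientation: [0.079, -3.138, -0.001]
force: [-7.0, -0.5, 0.8]
opening: 0.0495
gripper_force: 25.0
```

Request:
play_rows(targets=[-0.05,0,0,0,-0.05,0,0,0,-0.05,0,0,0])

```text
t: 22.37
tool_pos: [0.5774, -0.2419, 0.0453]
orientation: [0.079, -3.138, -0.001]
force: [-6.2, -0.8, 1.0]
opening: 0.05
gripper_force: 25.0
```

Request:
play_rows(targets=[-0.05,0,0,0,-0.05,0,0,0,-0.05,0,0,0])

```text
t: 22.62
tool_pos: [0.5778, -0.2419, 0.0452]
orientation: [0.079, -3.138, -0.001]
force: [-8.1, -1.2, 0.7]
opening: 0.0501
gripper_force: 25.0
```

Request:
play_rows(targets=[0.08,0,0,0,0.16,0,0,0,0.16,0,0,0,0.16,0,0,0])

```text
t: 22.95
tool_pos: [0.5763, -0.242, 0.0453]
orientation: [0.079, -3.138, -0.001]
force: [-7.8, -0.8, -0.3]
opening: 0.0501
gripper_force: 25.0
```

Request:
play_rows(targets=[-0.08,0,0,0,-0.16,0,0,0,-0.2,0,0,0,-0.2,0,0,0])

```text
t: 23.28
tool_pos: [0.5782, -0.2419, 0.0453]
orientation: [0.079, -3.138, -0.001]
force: [-8.3, -0.4, 1.0]
opening: 0.05
gripper_force: 25.0
```

Request:
play_rows(targets=[-0.03,0,0,0,-0.03,0,0,0,-0.03,0,0,0])

```text
t: 23.53
tool_pos: [0.5782, -0.2419, 0.0453]
orientation: [0.079, -3.137, -0.001]
force: [-9.2, 0.5, 2.4]
opening: 0.0496
gripper_force: 25.0
```

Request:
play_rows(targets=[0.08,0,0,0,0.16,0,0,0,0.24,0,0,0,0.24,0,0,0,0.24,0,0,0])

```text
t: 23.95
tool_pos: [0.5763, -0.242, 0.0453]
orientation: [0.079, -3.138, -0.001]
force: [-6.7, -1.2, -0.1]
opening: 0.0498
gripper_force: 25.0
```

Request:
play_rows(targets=[0.05,0,0,0,0.05,0,0,0,0.05,0,0,0])

```text
t: 24.2
tool_pos: [0.5763, -0.242, 0.0453]
orientation: [0.079, -3.139, -0.0]
force: [-4.6, -1.0, -2.6]
opening: 0.0498
gripper_force: 25.0
```

Request:
play_rows(targets=[0.05,0,0,0,0.05,0,0,0,0.05,0,0,0])

```text
t: 24.45
tool_pos: [0.5762, -0.242, 0.0454]
orientation: [0.079, -3.14, -0.0]
force: [-3.4, -1.2, -5.8]
opening: 0.0502
gripper_force: 25.0
```

Pulling back, the supply stays at 0.5763 while the push-out force drops, so the catch has clicked and holds it. Now to let go.

Request:
play_rows(targets=[0,0,0,0,0,0,0,0,0,0,0,0,0,0,0,0,0,0,0,0,0,0,0,0,0,0,0,0,0,0,0,0], grip=7.6)

```text
t: 25.12
tool_pos: [0.5765, -0.2421, 0.0459]
orientation: [-0.079, 3.14, -0.0]
force: [0.3, -0.4, -0.1]
opening: 0.076
gripper_force: 0.0
```

Request:
play_rows(targets=[0,0,-1,0,0,0,-3,0,0,0,-6,0,0,0,-9,0,0,0,-12,0,0,0,-14,0,0,0,-14,0,0,0,-14,0])

```text
t: 25.78
tool_pos: [0.5776, -0.2427, 0.1886]
orientation: [-0.079, 3.137, -0.003]
force: [-0.1, 0.4, -0.3]
opening: 0.0761
gripper_force: 0.0
```

Run:
```python
from h import *
mv([.5763,-.242,.18])
c=cam("wrist");h=cv2.cvtColor(c["image"],cv2.COLOR_RGB2HSV);m=cv2.inRange(h,(22,60,60),(38,255,255))
n,l,st,ce=cv2.connectedComponentsWithStats(m)
for i in range(1,n):
    if st[i,4]>100: print(st[i],ce[i],pt(c,*ce[i],.070))
s=cam("side")
A=cv2.resize(s["image"][220:350,220:360],(420,390),interpolation=cv2.INTER_CUBIC);B=cv2.resize(c["image"],(380,285));B=np.vstack([B,np.zeros((105,380,3),np.uint8)])
cv2.imwrite("pics/end.png",cv2.convertScaleAbs(cv2.cvtColor(np.hstack([A,B]),cv2.COLOR_RGB2BGR),alpha=1.4))
```

```text
shift [0.13 0.08 0.86] roll None | cur yaw_y 92.89 tool z [ 0.0039 -0.002  -1.    ] pos [ 0.5776 -0.2427  0.1886] F [-0.12  0.36 -0.3 ] t 25.7833
[263 178  31  31 734] [277.7520436  192.85558583] [ 0.57396612 -0.24231245  0.07      ]
```

View pics/end.png

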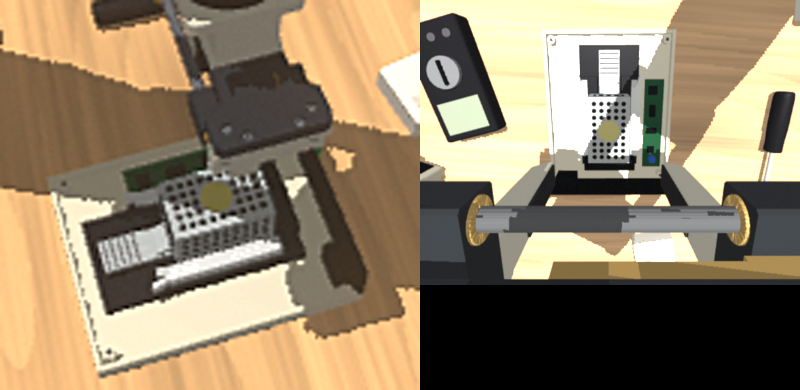

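The view shows the supply home in the bay with its label at (0.574,−0.242), exactly where the catch held it, and the gripper clear above.

```bash
python3 -c "
from plant import workorder
print(workorder.close_job())"
```

```text
the job is handed in; nothing more can be done
None
```

The supply is out of the dock and home in the case's bay, held by the catch and let go, and I handed the job in at about 26 s of the 64 s; the hand-in returned no verdict.

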